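# Bring the bench sander to idle and box the finished bridge

## Robot

A 6-joint arm with a two-finger parallel gripper is mounted at the origin on a cart in front of the work surface, level with it; the furniture and walls round the work are solid. World frame = base frame: x ahead of the robot, y to its left, z up, the work surface at z = 0. Lengths are in m, angles in rad, forces in N, time in s.
With the tool pointing down it reaches from about 0.3 to 0.775 m from the base axis. Payload 14.6 kg.
Tool frame: the origin (TCP) lies at the very end of the fingers, on their centre line; the grasp point (between the pads) lies behind it (ctrl.hold_point_z is the z of the grasp point in the tool frame, in m); z points along the fingers, y is the line along which they close (so a half turn about z gives the same grasp; the last joint's range is limited). The gripper opens to 85 mm and grips with 20 to 120 N. Pads are 22 mm wide; open, the fingers measure 114 mm over their backs; the gripper's body (76 mm by 85 mm) begins 54 mm behind the grasp point. The pads swing forward as they close: fully open they stand 13 mm farther back than shut.
Start: joints at [1.053, 0.3, 1.521, -0, 1.321, -0.067], TCP at [0.24, 0.495, 0.231] pointing down, gripper open.
Joint ranges: [-3.03, 3.03], [-0.79, 2.21], [0.23, 2.52], [-1.04, 4.18], [0, 3.07], [-2.55, 2.55]. Speed limits (rad/s): [2.22, 2.22, 2.57, 3.14, 3.14, 3.14].

## Interface

Orientations are given as a rotation vector (axis times angle).
In Python, from plant import monitor, camera, camera_model, order, ctrl gives the robot as it stands.
- The arm moves only by the tool step_arm, never from a script. Its argument "deltas" is a list of rows, each a list of 4 numbers: the shift along the world's x, y, z in m, then the turn about the world's z in degrees. A call has 1 to 10 rows; each row is the pose to reach, as a shift and turn from the pose commanded when the call began; what a row does not reach only later rows make up. A row lasts 1/12 s, in which the tool goes at most 41.7 mm and 7.16 degrees, less where a joint would pass 70% of its speed; a pose out of reach is approached as far as the arm can. A call with a gripper value outside its range is refused whole. "jaw" is the gripper command: -1 is fully open, 1 is shut, values between are in proportion, set as the call begins (left out, the last holds). The fingers move at their own pace and stop on an object; the grip force is fixed at half the most. Time passes only in rows, so rows that repeat a pose let the fingers close. It gives the time, the measured TCP pose, the force, the opening and the grip force at its end, in the units of the state.
- monitor.get_state(): the state, without advancing time (a new reading comes with each control period).
- camera(name): name is "side" or "top" or "wrist"; returns the picture (480x640x3 uint8, blue, green, red); there is no depth.
- camera_model(name): a dict with "fx", "fy", "cx", "cy" (pixels), "k1" (the pictures are not rectified: a ray, as slopes to the right and down, at radius r is drawn at 1 + k1 r^2 times it, then the intrinsics apply), "origin" and "orientation" of the camera in the world; the wrist camera has in their place "T_tool_cam" (4x4, takes a point from camera to tool coordinates, whose origin is the TCP and whose axes are the flange's). Camera axes: x right, y down, z forward; pixel columns grow to the right and rows downward; lengths in m; the calibration is good to about 2 mm. A picture is of the moment at which its call begins: read the wrist's pose just before it. camera_model takes no time and is no camera call.
- order.sign_off(): hands the job in; it is judged then, once.
The state is a dict: "clock": time; "q": joint angles; "dq": joint speeds; "joint_torque": joint torques, N m; "position": TCP position; "eef_rot": TCP orientation; "force": force on the tool from outside, world axes, zero at the start; "wrist_torque": the same for the moment, N m; "gripper_width": opening from 0.0 (shut) to 1.0 (fully open); "grasp_force": force on a finger pad.
Only numpy, scipy, OpenCV 4.12 (cv2) and the standard library are available. Lean on these libraries where they do the work, as an engineer would, in place of code of your own. Each camera call takes 0.05 s, during which the arm holds its last target. There are 200 camera calls.

## Task

The violin bridge lying on the table of the small spindle sander is finished. First swing the sander's speed lever back until its pointer is in line with the brass idle index clamped on the dial (do not shift the index), and only then take the bridge off the sander table and drop it into the open wooden parts box. Leave the lever at idle, and leave the spare bridge, the little brass plane and the cork sanding block where they are.

Things in the scene. Friction and masses are not known exactly. Their poses are not given: they have to be found in the camera images.
- sander: Small bench spindle sander, fixed to the bench: a flat grey box 200 x 330 x 58 mm (own x, y, z); origin at the centre of its underside, z up. The bare aluminium work table is its +y half; the dark steel dial plate with a pale scale with the speed lever is its -y half; both top faces are 58 mm above the origin. The sanding spindle, an upright sleeve 30 mm across, stands at (50, 105) mm and rises to 111 mm above the origin. It does not turn.
- lever_pivot (a point): Point on the vertical axis on which the speed lever (and the idle index) turns, at the height of the lever's bar, 73.5 mm above the sander's underside; axes as the sander's.
- speed_lever (a joint): Angle of the speed lever, rad, about the vertical axis through lever_pivot; range 0 to 1.9. At 0 the lever points along the sander's -y axis (stopped), and it grows clockwise seen from above, so at pi/2 the lever points along the sander's -x axis. At angle q the lever points along (-sin q, -cos q) in the sander's x, y. It starts between about 1.2 and 1.75 (fast). Stiff by friction (0.16 N m, about 2 N at the knob), no spring: it stays where it is left.
- lever_knob (a point): Middle of the lever's upright turned-wood knob, 22 mm across and 40 mm tall, on top of the lever's far end, 85 mm from the pivot axis. This point is half-way up at 101 mm above the sander's underside; the knob spans 77 to 117 mm, and the lever's bar (13 mm wide, steel) lies below it at 70 to 77 mm.
- lever_pointer (a point): Tip of the steel lever's pointer, 108 mm from the pivot axis, 73.5 mm above the sander's underside; its own -y axis points outward along the lever.
- idle_index (a joint): Angle of the brass idle index on the same axis and scale as the lever, rad: the lever is at idle when joint speed_lever equals joint idle_index. It is somewhere between about 0.3 and 0.8. Held firmly by friction (3 N m).
- idle_point (a point): Inward-pointing nose of the brass idle index, a small clip 14 mm wide and 25 mm long on the dial's rim; the nose is 113 mm from the pivot axis and the clip's top about 10 mm above the dial plate, below the lever's bar; its own -y axis points outward from the pivot.
- bridge_mid (a point): Centre (half-way up) of the finished violin bridge: a flat, pale maple piece, 33 mm along its own x, 41 mm along its own y, 8 mm thick, 11 to 18 g, lying flat on the sander's work table in front of the spindle, so its underside starts 58 mm above the bench. Free to lift off.
- parts_box: Open wooden parts box, fixed to the bench, empty: outside 150 mm (own x) x 170 mm (own y) x 45 mm tall, walls 6 mm and floor 6 mm thick. Origin at the centre of its underside, z up. It stands on one side of the bench, the sander on the other; which side changes.
- spare_mid (a point): Centre of the spare bridge blank (33 x 41 x 9 mm, pale maple) that lies flat on the bench in front of the parts box. To be left alone.
- small_plane: Little brass finger plane, 29 x 60 x 31 mm, standing on the bench behind the parts box; origin at the centre of its underside. To be left alone.
- cork_block: Cork sanding block, 46 x 90 x 27 mm, on the bench behind the parts box; origin at the centre of its underside. To be left alone.
- bridge: The finished bridge as a body; origin at the centre of its underside, axes as bridge_mid's.

How it is judged:
On the way, in this order (a step that is already met when the one before it is completed fails the run):
1. the lever rests at the idle index (within 4 degrees) while the bridge still lies where it was on the sander table (angle between the y axis of lever_pointer and the y axis of idle_point, either way round below 0.07 rad and distance of bridge_mid from where it was at the start of the episode below 0.015 m), for 0.3 s.
2. the bridge is lifted off the sander table (height (world z) of bridge_mid above 0.085 m), for 0.1 s.
At the end, for the whole second after the job is handed in: The lever's pointer is in line with the idle index within 4 degrees (0.07 rad), and the bridge lies at rest inside the parts box, below its rim (angle between the y axis of lever_pointer and the y axis of idle_point, either way round below 0.07 rad and x of bridge_mid in the frame of parts_box between -0.069 and 0.069 m and y of bridge_mid in the frame of parts_box between -0.079 and 0.079 m and z of bridge_mid in the frame of parts_box between 0 and 0.045 m and linear speed of bridge below 0.02 m/s); the robot touches nothing.
It fails at once if the idle index is shifted by more than 5 mm (distance of idle_point from where it was at the start of the episode above 0.005 m).
It fails at once if the spare bridge, the little plane or the cork block is moved by more than 20 mm (distance of any of spare_mid, small_plane, cork_block from where it was at the start of the episode above 0.02 m).
It also fails if it takes over 56 s, if anything falls off the work surface, if the arm or the gripper's body presses on something with over 40 N, if the wrist force passes 120 N, or if a joint passes its speed limit or range.

## Working session

There is one attempt and no reset: what is moved stays moved. The work goes in short steps, Python scripts to look and compute and a tool call to move; the robot and the scene stay as the last step left them, time stands still between calls to the robot, and variables do not carry over. Pictures are saved under pics/ and viewed, at most 10 in all, crops included, and the job is handed in when it is done.

Besides the shell and the picture viewer there is one more tool, called after ">>>" in YAML: its name, and indented under it one key for each argument. step_arm: Moves the arm, as the interface text tells. Its arguments: {"type":"object","properties":{"deltas":{"type":"array","items":{"type":"array","items":{"type":"number"}}},"jaw":{"type":"number"}},"required":["deltas"]}

```bash
mkdir -p pics; cat > h.py <<'E'
import numpy as np, cv2
from plant import monitor, camera, camera_model, order, ctrl
from scipy.spatial.transform import Rotation as R
def model(name, st=None):
    m=camera_model(name)
    if name=="wrist":
        T=np.eye(4);T[:3,:3]=R.from_rotvec(st["eef_rot"]).as_matrix();T[:3,3]=st["position"]
        T=T@np.array(m["T_tool_cam"]); return m,T[:3,:3],T[:3,3]
    o=np.array(m["orientation"]); 
    Rm=o if o.shape==(3,3) else R.from_rotvec(o).as_matrix()
    return m,Rm,np.array(m["origin"])
def pix2z(mm,u,v,z):
    m,Rm,o=mm; d=np.array([(u-m["cx"])/m["fx"],(v-m["cy"])/m["fy"]])
    p=d.copy()
    for _ in range(20): p=d/(1+m["k1"]*(p@p))
    r=Rm@np.array([*p,1]); return o+r*(z-o[2])/r[2]
def proj(mm,P):
    m,Rm,o=mm; c=Rm.T@(np.array(P)-o); p=c[:2]/c[2]; p=p*(1+m["k1"]*(p@p))
    return np.array([m["cx"]+m["fx"]*p[0],m["cy"]+m["fy"]*p[1]])
E
python3 - <<'E'
from h import *
cv2.imwrite("pics/top0.png",camera("top")); s=monitor.get_state()
print(s["clock"],s["position"],s["eef_rot"],ctrl.hold_point_z,camera_model("top"),camera_model("wrist"))
E
```

```text
0.05 [0.23951839 0.49485525 0.2307246 ] [-7.02053076e-01 -3.06181469e+00  1.73729968e-03] -0.0187 {'fx': 533.9695909038393, 'fy': 533.9695909038393, 'cx': 322.3591063678375, 'cy': 248.4151793532565, 'k1': -0.007987296942887618, 'origin': array([0.32302709, 0.00317073, 1.2283131 ]), 'orientation': array([-2.06302443,  2.16284494, -0.22969683])} {'fx': 401.1383057814926, 'fy': 401.1383057814926, 'cx': 319.6292748937434, 'cy': 248.9616797109846, 'k1': -0.004249883997212083, 'T_tool_cam': array([[ 1.71411201e-04, -9.45818252e-01, -3.24696480e-01,
         8.34159287e-02],
       [ 9.99999564e-01, -1.35940084e-04,  9.23895875e-04,
        -4.20976765e-04],
       [-9.17976849e-04, -3.24696497e-01,  9.45817817e-01,
        -1.43288585e-01],
       [ 0.00000000e+00,  0.00000000e+00,  0.00000000e+00,
         1.00000000e+00]])}
```

View pics/top0.png

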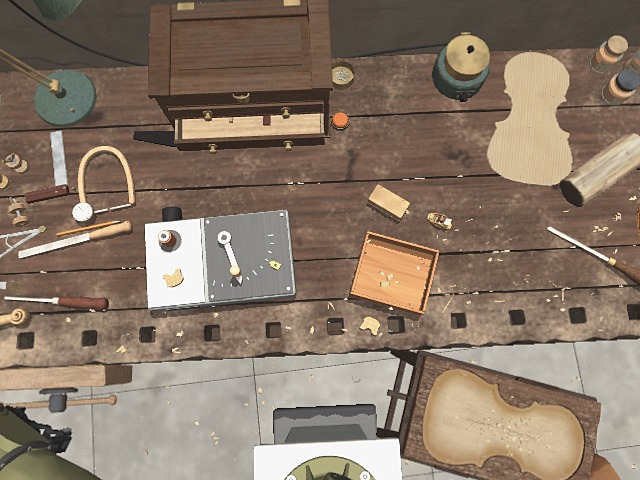

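The sander is at about (220,260), with the bridge at (174,278), pivot (224,238), knob (235,270) and brass index (275,265). The box is at (395,272). I'll enlarge the sander and the box.

```bash
python3 - <<'E'
import cv2
i=cv2.imread("pics/top0.png")
cv2.imwrite("pics/c1.png",cv2.resize(i[200:320,140:300],None,fx=5,fy=5,interpolation=cv2.INTER_CUBIC))
cv2.imwrite("pics/c2.png",cv2.resize(i[180:345,340:470],None,fx=3.6,fy=3.6,interpolation=cv2.INTER_CUBIC))
E
```

```text
(no output)
```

View pics/c1.png

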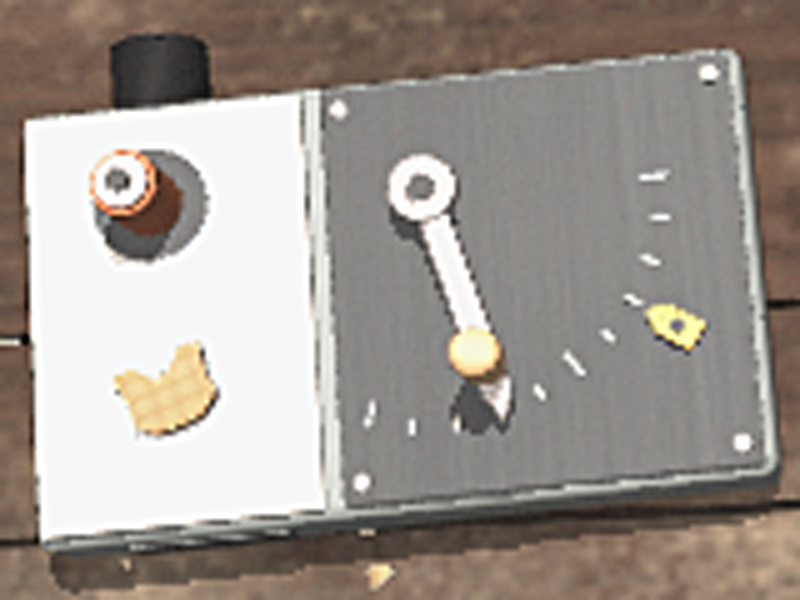

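View pics/c2.png

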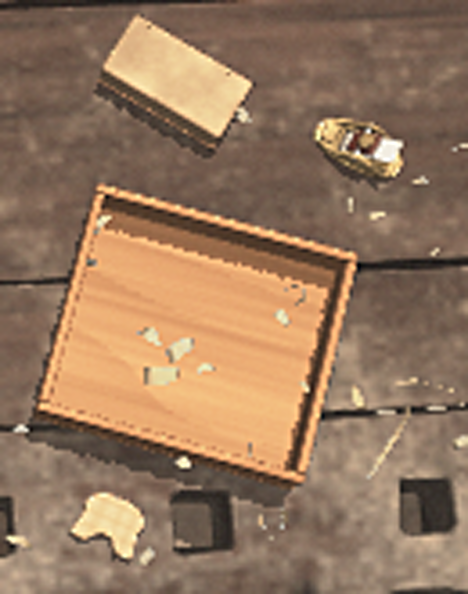

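Top-camera crops: pivot (421,187), pointer tip (508,420), knob top (474,352), index nose (645,310) with its outer end at (697,350), and bridge feet line (115,378)-(203,343) with the arc at (185,425). The box rim corners in the second crop are (100,187), (355,258), (303,482) and (38,410), and the box is empty. Next I'll compute positions.

```bash
python3 - <<'E'
from h import *
mm=model("top"); print(mm[1].round(3))
f=lambda u,v,z:pix2z(mm,140+(u+.5)/5-.5,200+(v+.5)/5-.5,z)[:2]
g=lambda u,v,z:pix2z(mm,340+(u+.5)/3.6-.5,180+(v+.5)/3.6-.5,z)[:2]
piv=f(421,187,.08);tip=f(508,420,.0735);kn=f(474,352,.117);nose=f(645,310,.066);sp=f(122,182,.111)
out=f(697,350,.066)
c=[f(*p,.058) for p in [(25,120),(742,48),(778,470),(42,540)]]
for n in ("piv","tip","kn","nose","sp","out","c"):print(n,np.round(eval(n),4))
print("lens",[np.linalg.norm(c[i]-c[(i+1)%4]).round(4) for i in range(4)])
print("r tip,kn,nose",[np.linalg.norm(p-piv).round(4) for p in(tip,kn,nose)])
d=(c[0]-c[1])+(c[3]-c[2]); yaw=np.arctan2(-d[0],d[1])  # sander y axis = (-sin,cos)
print("yaw",yaw)
Rz=np.array([[np.cos(yaw),np.sin(yaw)],[-np.sin(yaw),np.cos(yaw)]])
cen=np.mean(c,0);print("cen",cen)
for n in("sp","piv","tip","kn","nose"):print(n,"local",(Rz@(eval(n)-cen)).round(4))
for n in("tip","kn","nose","out"):
  l=Rz@(eval(n)-piv);print(n,"ang",np.arctan2(-l[0],-l[1]))
b=[f(*p,.066) for p in[(115,378),(200,343),(218,390),(152,436)]];print("bridge",np.round(b,4))
k=[g(*p,.045) for p in[(100,187),(355,258),(303,482),(38,410)]];print("box",np.round(k,4),np.mean(k,0))
E
```

```text
[[-0.047 -0.977  0.208]
 [-0.999  0.046 -0.011]
 [ 0.002 -0.209 -0.978]]
piv [0.6036 0.2061]
tip [0.499  0.1702]
kn [0.522  0.1778]
nose [0.5464 0.11  ]
sp [0.6043 0.3291]
out [0.5273 0.0875]
c [[0.6486 0.3889]
 [0.6672 0.0634]
 [0.4735 0.0541]
 [0.4579 0.3773]]
lens [np.float64(0.3261), np.float64(0.1939), np.float64(0.3236), np.float64(0.1911)]
r tip,kn,nose [np.float64(0.1106), np.float64(0.0864), np.float64(0.1119)]
yaw 0.052650119977362575
cen [0.56179946 0.22092514]
sp local [0.0481 0.1058]
piv local [ 0.041 -0.017]
tip local [-0.0654 -0.0473]
kn local [-0.0421 -0.0409]
nose local [-0.0212 -0.11  ]
tip ang 1.2936294122177583
kn ang 1.2904638989562818
nose ang 0.5897026791000848
out ang 0.6242520226973576
bridge [[0.5269 0.344 ]
 [0.5408 0.3067]
 [0.5194 0.2986]
 [0.5004 0.3274]]
box [[ 0.6095 -0.1151]
 [ 0.556  -0.2725]
 [ 0.4176 -0.2276]
 [ 0.4696 -0.0676]] [ 0.51315627 -0.17069502]
```

The geometry agrees with the given sizes: the pointer and nose radii, the spindle's local position and the sander dimensions all match. The lever is at about 1.29 and the idle index at about 0.60. I'll move above the knob, turning the tool by 45°.

>>> step_arm:
  deltas:
    - [0.028,-0.032,0,5]
    - [0.056,-0.064,0,10]
    - [0.085,-0.096,0,15]
    - [0.113,-0.128,0,20]
    - [0.141,-0.16,0,25]
    - [0.169,-0.19,0,30]
    - [0.197,-0.222,0,35]
    - [0.225,-0.254,0,40]
    - [0.253,-0.286,0,45]
    - [0.282,-0.317,0,45]
  jaw: -1

```text
clock: 0.88
position: [0.5173, 0.1817, 0.231]
eef_rot: [0.532, -3.096, 0.0]
force: [0.2, 0.9, 0.1]
gripper_width: 0.997
grasp_force: 0.0
```

>>> step_arm:
  deltas:
    - [0,0,0,0]
    - [0,0,0,0]
    - [0,0,0,0]

```text
clock: 1.13
position: [0.5161, 0.1837, 0.2308]
eef_rot: [0.522, -3.097, -0.0]
force: [0.5, -0.7, 0.4]
gripper_width: 1.002
grasp_force: 0.0
```

```bash
python3 - <<'E'
from h import *
import json
s=monitor.get_state(); i=camera("wrist"); cv2.imwrite("pics/w1.png",i)
st={k:np.array(s[k]).tolist() for k in("position","eef_rot","q","clock","force")};json.dump(st,open("w1.json","w"))
print(st); print(R.from_rotvec(s["eef_rot"]).as_matrix().round(3))
E
```

```text
{'position': [0.5160902717472969, 0.18372331328930688, 0.23080423039384912], 'eef_rot': [0.5219517161902111, -3.096843046440471, -7.033963491943249e-05], 'q': [0.2750695257216359, 0.29600311347199315, 1.5271690508282307, 0.0001653731653804355, 1.3194813273999568, -1.629715807193105], 'clock': 1.1333, 'force': [0.5458816495101728, -0.7487277829659904, 0.3619112321894365]}
[[-0.945 -0.328 -0.001]
 [-0.328  0.945 -0.   ]
 [ 0.001  0.    -1.   ]]
```

View pics/w1.png

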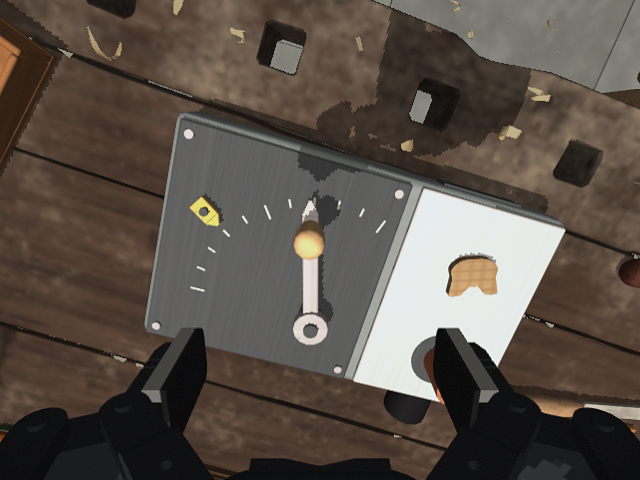

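The wrist view shows the knob top at (309,238), pivot hub (311,330), index around (205,210) and bridge around (473,276). I'll enlarge it to get precise values.

```bash
python3 - <<'E'
import cv2
i=cv2.imread("pics/w1.png")
cv2.imwrite("pics/c3.png",cv2.resize(i[180:355,180:380],None,fx=3,fy=3,interpolation=cv2.INTER_CUBIC))
E
```

```text
(no output)
```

View pics/c3.png

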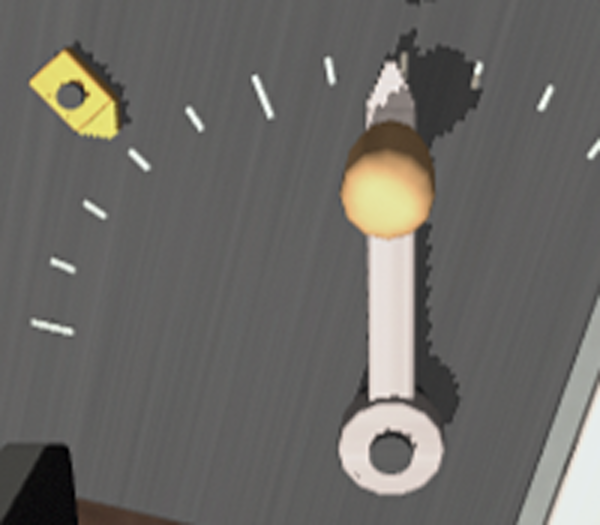

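Crop: hub centre (391,448), tip (394,62), nose (117,137), clip back middle (48,66), knob top (388,193).

```bash
python3 - <<'E'
from h import *
import json
st=json.load(open("w1.json")); mm=model("wrist",st)
f=lambda u,v,z:pix2z(mm,180+(u+.5)/3-.5,180+(v+.5)/3-.5,z)[:2]
piv=f(391,450,.080);tip=f(394,62,.0735);kn=f(388,193,.117);nose=f(117,137,.066);out=f(48,66,.066)
for n in("piv","tip","kn","nose","out"):
  p=eval(n);d=p-piv;print(n,p.round(4),np.linalg.norm(d).round(4),np.degrees(np.arctan2(d[1],d[0]))%360)
b=[pix2z(mm,*p,.062)[:2] for p in[(450,297),(497,292),(495,262),(458,258)]];print(np.round(b,4),np.mean(b,0))
E
```

```text
piv [0.6022 0.2048] 0.0 0.0
tip [0.4997 0.1708] 0.1079 198.36997223909336
kn [0.5195 0.177 ] 0.0873 198.601202420703
nose [0.5445 0.1082] 0.1125 239.17081987268165
out [0.5318 0.0864] 0.1377 239.27292022747045
[[0.5428 0.3112]
 [0.5253 0.3472]
 [0.5012 0.3329]
 [0.5081 0.3022]] [0.51934767 0.32334474]
```

The wrist measurement gives pivot (0.602,0.205), lever 198.5° and idle 239.2°, so the lever needs +40.7°. I'll descend on the knob.

>>> step_arm:
  deltas:
    - [0.005,-0.006,-0.02,-5]
    - [0.005,-0.006,-0.045,-10]
    - [0.005,-0.006,-0.07,-15]
    - [0.005,-0.006,-0.095,-20]
    - [0.005,-0.006,-0.12,-20]
    - [0.005,-0.006,-0.135,-20]
    - [0.005,-0.006,-0.145,-20]
    - [0.005,-0.006,-0.145,-20]

```text
clock: 1.85
position: [0.5201, 0.1784, 0.0846]
eef_rot: [-0.02, -3.139, 0.001]
force: [-0.4, 0.2, 0.0]
gripper_width: 1.002
grasp_force: 0.0
```

>>> step_arm:
  deltas:
    - [0,0,0,0]
    - [0,0,0,0]
    - [0,0,0,0]
    - [0,0,0,0]
    - [0,0,0,0]
    - [0,0,0,0]
    - [0,0,0,0]
    - [0,0,0,0]
  jaw: 1

```text
clock: 2.52
position: [0.5216, 0.1777, 0.087]
eef_rot: [0.023, 3.141, 0.0]
force: [-3.4, -0.4, 6.2]
gripper_width: 0.236
grasp_force: 58.4
```

>>> step_arm:
  deltas:
    - [0.002,-0.006,0,4]
    - [0.0045,-0.011,0,8]
    - [0.0075,-0.0165,0,12]
    - [0.011,-0.0215,0,16]
    - [0.0145,-0.0265,0,20]
    - [0.0185,-0.031,0,24]
    - [0.0225,-0.035,0,28]
    - [0.027,-0.039,0,32]
    - [0.032,-0.0425,0,36]
    - [0.037,-0.046,0,40]

```text
clock: 3.35
position: [0.5587, 0.1318, 0.087]
eef_rot: [-1.058, 2.957, 0.001]
force: [-2.0, 6.1, 5.3]
gripper_width: 0.23
grasp_force: 58.4
```

>>> step_arm:
  deltas:
    - [0,0,0,0]
    - [0,0,0,0]
    - [0,0,0,0]
    - [0,0,0,0]

```text
clock: 3.68
position: [0.5587, 0.1319, 0.087]
eef_rot: [-1.05, 2.96, -0.0]
force: [0.0, 1.5, 6.1]
gripper_width: 0.233
grasp_force: 58.7
```

>>> step_arm:
  deltas:
    - [0,0,0,0]
    - [0,0,0,0]
    - [0,0,0,0]
    - [0,0,0,0]
    - [0,0,0,0]
    - [0,0,0,0]
    - [0,0,0.04,0]
    - [0,0,0.08,0]
    - [0,0,0.12,0]
    - [0,0,0.145,0]
  jaw: -1

```text
clock: 4.52
position: [0.559, 0.1317, 0.2356]
eef_rot: [-1.051, 2.956, -0.001]
force: [-0.2, -0.3, 0.1]
gripper_width: 1.001
grasp_force: 0.0
```

```bash
python3 - <<'E'
from h import *
import json
s=monitor.get_state(); i=camera("wrist"); cv2.imwrite("pics/w2.png",i)
st={k:np.array(s[k]).tolist() for k in("position","eef_rot","q","clock","force")};json.dump(st,open("w2.json","w"));print(st)
mm=model("wrist",st);print([proj(mm,p).round() for p in([.6022,.2048,.08],[.5445,.1082,.066])])
E
```

```text
{'position': [0.5589636714218641, 0.131743091326063, 0.23563249232683975], 'eef_rot': [-1.0514261700181473, 2.9560006679504034, -0.001193864873898224], 'q': [0.16770401000320484, 0.3485944932422683, 1.4466083008520576, -2.8720880802378214e-05, 1.342153810244442, -2.0865593278086516], 'clock': 4.5167, 'force': [-0.18030679840167935, -0.2961724393860048, 0.10214884053166579]}
[array([355., 317.]), array([309., 188.])]
```

View pics/w2.png

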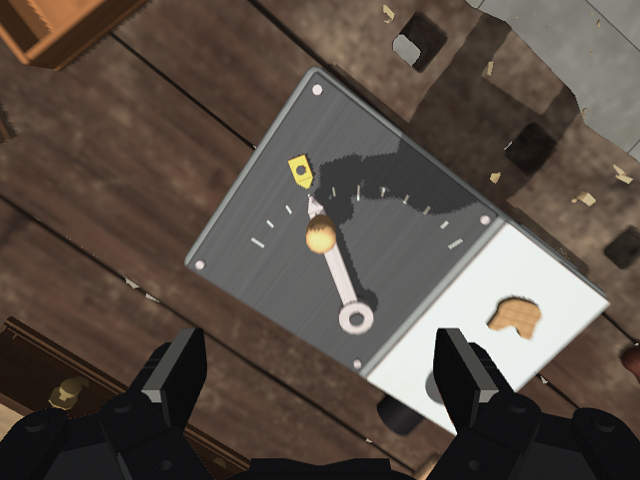

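The pointer (about (311,196)) now aims at the brass nose (about (308,188)). I'll check the exact angle in a crop.

```bash
python3 - <<'E'
import cv2
i=cv2.imread("pics/w2.png")
cv2.imwrite("pics/c4.png",cv2.resize(i[145:345,270:390],None,fx=3,fy=3,interpolation=cv2.INTER_CUBIC))
cv2.imwrite("pics/c5.png",cv2.resize(i[280:355,470:560],None,fx=6,fy=6,interpolation=cv2.INTER_CUBIC))
E
```

```text
(no output)
```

View pics/c4.png

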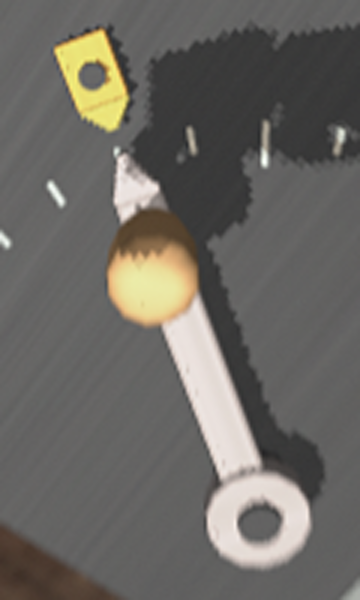

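View pics/c5.png

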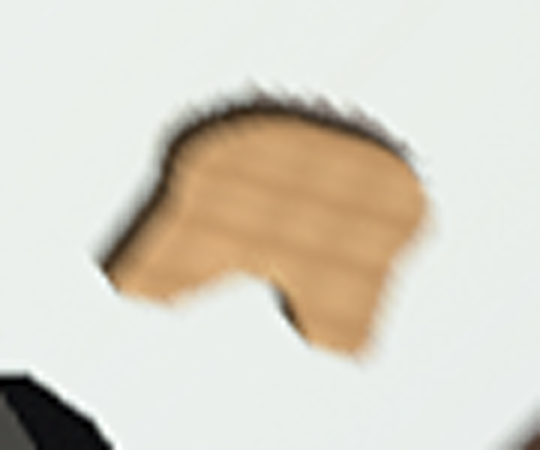

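Crop: hub (258,520), tip (119,150), nose (111,132), clip back middle (79,38). Bridge top face: feet corners (115,290) and (365,356), crown at about (290,110).

```bash
python3 - <<'E'
from h import *
import json
st=json.load(open("w2.json")); mm=model("wrist",st)
f=lambda u,v,z:pix2z(mm,270+(u+.5)/3-.5,145+(v+.5)/3-.5,z)[:2]
g=lambda u,v,z:pix2z(mm,470+(u+.5)/6-.5,280+(v+.5)/6-.5,z)[:2]
piv=f(258,521,.080);A=lambda p:np.degrees(np.arctan2(*(p-piv)[::-1]))%360
for n,p in dict(tip=f(119,150,.0735),nose=f(111,132,.066),back=f(79,38,.066),kn=f(151,283,.117)).items():print(n,p.round(4),np.linalg.norm(p-piv).round(4),A(p))
print(piv)
a,b=g(115,290,.066),g(365,356,.066);cr=g(295,108,.066);u=(b-a)/np.linalg.norm(b-a);n=np.array([-u[1],u[0]])
print("feet",a,b,np.linalg.norm(b-a),"ang",np.degrees(np.arctan2(u[1],u[0])),"h",(cr-a)@n,"mid",(a+b)/2+n*((cr-a)@n)/2)
for p in [(428,205),(165,160),(410,165)]: print((g(*p,.066)-a)@u)
E
```

```text
tip [0.547  0.1109] 0.1103 239.40071025165878
nose [0.5459 0.1071] 0.1142 239.90467887244813
back [0.5322 0.0857] 0.1395 239.43399164713978
kn [0.5587 0.1311] 0.087 239.26917958435678
[0.60316318 0.20586357]
feet [0.54101153 0.30943843] [0.52511836 0.34665134] 0.040464717239762464 ang 113.12672609222132 h 0.034566919192652444 mid [0.51717041 0.32125653]
0.03809766927864419
-0.001812913065145171
0.03265503211122516
```

The lever is within about 0.5° of the index. The bridge centre is at about (0.518,0.322), closing along 113°. I'll go above it with the jaw preshaped to about 60 mm.

>>> step_arm:
  deltas:
    - [-0.008,0.035,0,-4]
    - [-0.016,0.07,0,-8]
    - [-0.024,0.105,0,-12]
    - [-0.032,0.14,0,-16]
    - [-0.038,0.175,0,-16]
    - [-0.041,0.19,0,-16]
    - [-0.041,0.19,-0.03,-16]
    - [-0.041,0.19,-0.06,-16]
    - [-0.041,0.19,-0.09,-16]
    - [-0.041,0.19,-0.12,-16]
  jaw: -0.4

```text
clock: 5.4
position: [0.5172, 0.3214, 0.1096]
eef_rot: [0.631, -3.077, 0.0]
force: [0.9, 0.7, -0.6]
gripper_width: 0.702
grasp_force: 0.0
```

>>> step_arm:
  deltas:
    - [0,0,-0.02,0]
    - [0,0,-0.035,0]
    - [0,0,-0.045,0]
    - [0,0,-0.05,0]
    - [0,0,-0.05,0]

```text
clock: 5.82
position: [0.5173, 0.3213, 0.0605]
eef_rot: [0.631, -3.076, 0.001]
force: [0.7, 0.1, 0.2]
gripper_width: 0.698
grasp_force: 0.0
```

```bash
python3 - <<'E'
from h import *
s=monitor.get_state(); i=camera("wrist"); cv2.imwrite("pics/w3.png",i)
print(s["clock"],s["position"],s["force"],s["gripper_width"])
E
```

```text
5.8167 [0.51725639 0.32133109 0.06048523] [0.73983275 0.13281845 0.16616509] 0.6983745928313088
```

View pics/w3.png

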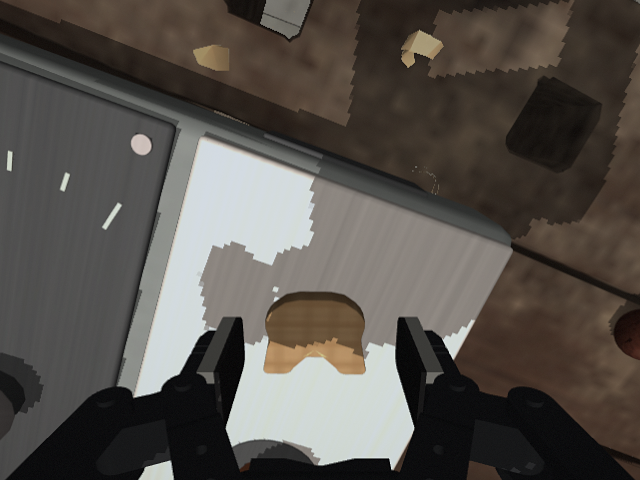

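The bridge is centred between the fingers, at rows 292–375. I'll narrow the jaw to about 48 mm, since the fingertips sit a few mm back at that opening, and lower while watching the force.

>>> step_arm:
  deltas:
    - [0,0,0,0]
    - [0,0,0,0]
    - [0,0,-0.001,0]
    - [0,0,-0.002,0]
    - [0,0,-0.003,0]
    - [0,0,-0.003,0]
  jaw: -0.12

```text
clock: 6.37
position: [0.5174, 0.3216, 0.0582]
eef_rot: [0.631, -3.077, 0.0]
force: [0.0, 0.2, 0.5]
gripper_width: 0.561
grasp_force: 0.0
```

>>> step_arm:
  deltas:
    - [0,0,-0.001,0]
    - [0,0,-0.001,0]

```text
clock: 6.53
position: [0.5173, 0.3216, 0.0571]
eef_rot: [0.631, -3.077, 0.0]
force: [-1.3, -0.2, 0.2]
gripper_width: 0.563
grasp_force: 0.0
```

>>> step_arm:
  deltas:
    - [0,0,0,0]
    - [0,0,0,0]
    - [0,0,0,0]
    - [0,0,0,0]
    - [0,0,0,0]
  jaw: 1

```text
clock: 6.95
position: [0.5177, 0.3217, 0.0577]
eef_rot: [-0.631, 3.077, 0.0]
force: [-1.0, -1.0, 6.0]
gripper_width: 0.439
grasp_force: 60.3
```

>>> step_arm:
  deltas:
    - [0,0,0.01,0]
    - [0,0,0.03,0]
    - [0,0,0.06,0]
    - [0,0,0.09,0]
    - [0,0,0.12,0]
    - [0,0,0.14,0]
    - [0,0,0.14,0]

```text
clock: 7.53
position: [0.5185, 0.3224, 0.2028]
eef_rot: [-0.63, 3.071, 0.004]
force: [0.4, -0.3, 0.6]
gripper_width: 0.438
grasp_force: 59.8
```

The bridge is held at 37 mm width. I'll carry it to the box at centre (0.513,-0.171), turning −40° to align with the box.

>>> step_arm:
  deltas:
    - [0,-0.03,0,-4]
    - [0,-0.065,0,-8]
    - [0,-0.105,0,-12]
    - [0,-0.145,0,-16]
    - [0,-0.185,0,-20]
    - [0,-0.225,0,-24]
    - [0,-0.265,0,-28]
    - [0,-0.305,0,-32]
    - [-0.002,-0.345,0,-36]
    - [-0.003,-0.38,0,-40]

```text
clock: 8.37
position: [0.5137, -0.0606, 0.1972]
eef_rot: [-0.466, -3.106, 0.0]
force: [0.2, -0.2, 0.3]
gripper_width: 0.437
grasp_force: 59.9
```

>>> step_arm:
  deltas:
    - [0,-0.04,0,0]
    - [-0.002,-0.08,0,0]
    - [-0.002,-0.105,0,0]
    - [-0.002,-0.113,0,0]
    - [-0.002,-0.113,0,0]
    - [-0.002,-0.113,0,0]

```text
clock: 8.87
position: [0.5123, -0.1707, 0.197]
eef_rot: [-0.46, -3.107, -0.001]
force: [-0.3, 0.3, 0.4]
gripper_width: 0.439
grasp_force: 59.8
```

```bash
python3 - <<'E'
from h import *
s=monitor.get_state(); print(s["clock"],s["position"],s["q"],s["gripper_width"],s["grasp_force"])
E
```

```text
8.8667 [ 0.51229319 -0.17074141  0.19702664] [-3.89662732e-01  3.08402902e-01  1.59204501e+00  2.84685389e-04
  1.24185623e+00 -1.66645548e+00] 0.4393494925778552 59.84418191132136
```

>>> step_arm:
  deltas:
    - [0,0,-0.03,0]
    - [0,0,-0.065,0]
    - [0,0,-0.1,0]
    - [0,0,-0.135,0]
    - [0,0,-0.16,0]
    - [0,0,-0.175,0]
    - [0,0,-0.183,0]
    - [0,0,-0.183,0]

```text
clock: 9.53
position: [0.512, -0.1698, 0.013]
eef_rot: [-0.457, -3.106, -0.001]
force: [-0.0, 0.3, -0.4]
gripper_width: 0.441
grasp_force: 59.8
```

>>> step_arm:
  deltas:
    - [0,0,0,0]
    - [0,0,0,0]
    - [0,0,0,0]
    - [0,0,0,0]
    - [0,0,0.03,0]
    - [0,0,0.07,0]
    - [0,0,0.11,0]
    - [0,0,0.15,0]
    - [0,0,0.18,0]
    - [0,0,0.18,0]
  jaw: -0.4

```text
clock: 10.37
position: [0.5144, -0.1722, 0.2015]
eef_rot: [0.458, 3.097, -0.004]
force: [-0.2, -0.4, 0.4]
gripper_width: 0.695
grasp_force: 0.0
```

```bash
python3 - <<'E'
from h import *
i=camera("wrist");t=camera("top")[200:320,140:300]
cv2.imwrite("pics/f.png",np.hstack([cv2.resize(i,(480,360)),cv2.resize(t,(320,240)).copy() if 0 else cv2.copyMakeBorder(cv2.resize(t,(320,240)),0,120,0,0,cv2.BORDER_CONSTANT)]))
E
```

```text
(no output)
```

View pics/f.png

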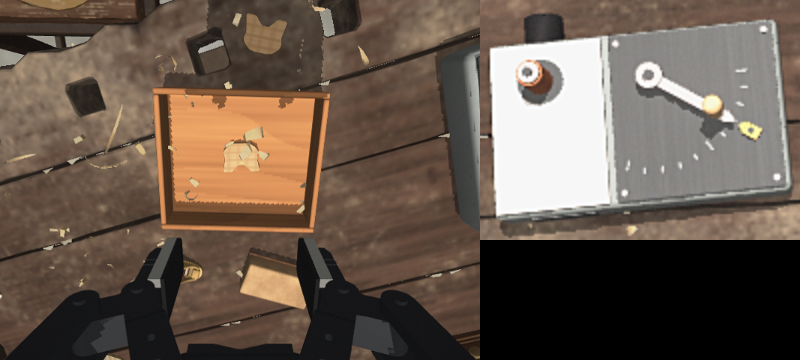

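The bridge lies flat in the middle of the box at (242,155), the lever points at the index, and the spare, plane and block are still in place. Handing in.

```bash
python3 -c "
from plant import order
print(order.sign_off())"
```

```text
the job is handed in; nothing more can be done
None
```

The lever was set to idle (within about 0.5° of the index by the wrist camera), then the bridge was placed flat in the parts box; I handed the job in at about 10.5 s, and no verdict was shown.

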